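# Pop the slip-gauge case open and lay the gauge on the stone

### The job

Get the steel gauge block out of its wooden case: press gently down on the brass thumb pad at the free edge of the lid until the touch latch trips, then get the hand out of the way so that the sprung lid pops fully open without being touched. Then take the gauge block out, set it gently down on top of the whetstone ready for deburring, and leave the lid open and the other things on the bench where they are.

Things in the scene. Friction and masses are not known exactly. Their poses are not given: they have to be found in the camera images.
- case: Wooden instrument case fixed to the bench; closed 156 mm deep, 140 wide, 54 high. Origin: centre of its underside; x to the hinge side, the front (thumb pad) is at -x. Walls 31 mm high; inside 134 (x) x 118 mm; the latch fills the 40 mm next to the front wall, up to 35 mm high. Lid hinge line along y at x = 74, z = 41 mm; the lid has a 20 mm skirt.
- press_pad (a point): Top centre of the brass thumb pad (44 x 20 mm, black inlay), 16 mm inside the lid's front edge, 56 mm above the bench when closed; x to the hinge, z up. Pressed, the lid sinks at about 2 N, then meets the latch plunger (2 N more), which trips within 2 mm more; under 1 mm later is a hard stop. It trips 3 to 14 mm down: the height is hidden and varies. Over 16 N cracks the lid.
- case_lid (a joint): Angle of the case lid, rad: 0 closed and latched, slightly negative while pressed in, 1.95 fully open, leaning back past upright away from the pad's side. Once tripped, the latch stays tripped, and the lid springs up by itself as soon as the pad is let go (about 3 s); its front edge swings up and back to about 190 mm above the bench.
- slip_center (a point): Centre of the gauge block, a bare grey steel bar 10 (x) by 28 (y) by 9 mm (z), about 30 g. It lies flat, its 9 mm upright, under the closed lid on a blue padded plinth 60 x 70 mm, top 20 mm above the bench, near the middle of the case.
- stone_top (a point): Centre of the flat top face of the grey and red-brown whetstone, a loose 0.5 kg block 52 mm (x) by 150 mm (y) by 25 mm high lying on the bench; z up.

How it is judged (in metres and radians):
On the way, in this order (a step that is already met when the one before it is completed fails the run):
1. the lid has sprung fully open with the robot clear of it (value of joint case_lid above 1.8 rad and contact force between each of the arm, the fingers and case_lid below 0.1 N), for 0.2 s.
2. the gauge block has been lifted out of the open case (height (world z) of slip_center above 0.045 m and contact force between the fingers and slip above 0.5 N), for 0.1 s.
At the end, for the whole second after the job is handed in: The lid stands open (above 1.8 rad) and the gauge block lies still on the top face of the whetstone (its centre over the face, 2 to 8 mm above it), released (value of joint case_lid above 1.8 rad and x of slip_center in the frame of stone_top between -0.024 and 0.024 m and y of slip_center in the frame of stone_top between -0.072 and 0.072 m and z of slip_center in the frame of stone_top between 0.002 and 0.008 m and linear speed of slip below 0.02 m/s); the robot touches nothing.
It fails at once if the lid is pressed or knocked with more than 18 N (contact force between any of the fingers, the arm and case_lid above 18 N).
It fails at once if the robot touches the lid once it has risen past 0.4 rad (value of joint case_lid above 0.4 rad and contact force between any of the fingers, the arm and case_lid above 0.5 N).
It fails at once if the gauge block is dropped or thrown (falls free faster than 0.6 m/s, about 20 mm of fall) (linear speed of slip above 0.6 m/s and contact force between the fingers and slip below 0.05 N).
It fails at once if the whetstone is shoved more than 20 mm (distance of stone_top from where it was at the start of the episode above 0.02 m).
It fails at once if a bystander is moved more than 20 mm (distance of any of oil_bottle, cork_block, notepad, polish_tin, glue_pot from where it was at the start of the episode above 0.02 m).
It also fails if it takes over 51 s, if anything falls off the work surface, if the arm or the gripper's body presses on something with over 40 N, if the wrist force passes 120 N, or if a joint passes its speed limit or range.

### The arm

A 6-joint arm with a two-finger parallel gripper is mounted at the origin on the work surface; the furniture and walls round the work are solid. World frame = base frame: x ahead of the robot, y to its left, z up, the work surface at z = 0. Lengths are in m, angles in degrees, forces in N, time in s.
With the tool pointing down it reaches from about 0.4 to 0.825 m from the base axis. Payload 7 kg.
Tool frame: the origin (TCP) lies midway between the tips of the shut fingers; the grasp point (between the pads) lies 19 mm behind it; z points along the fingers, y is the direction in which the jaws open and shut (so a half turn about z gives the same grasp; the last joint's range is limited). The gripper opens to 88 mm and grips with 3 to 60 N. Pads are 19 mm wide; open, the fingers measure 130 mm over their backs; the gripper's body (78 mm by 193 mm) begins 47 mm behind the grasp point.
Start: joints at [-52.363, 20.546, 0.682, 0, -70.136, -16.507], TCP at [0.243, -0.63, 0.199] pointing down, gripper open.
Joint ranges: [-176.03, 176.03], [-82.01, 121.73], [-58.28, 71.71], [-173.87, 95.51], [-174.79, -0.11], [-173.66, 173.66]. Speed limits (degrees/s): [136.94, 136.94, 172.46, 180, 180, 180].

### API

Orientations are given as a 3x3 rotation matrix whose columns are the frame's x, y, z axes.
In Python, from rig import robot gives the robot as it stands. Calls block until the motion is done:
- robot.goto(position, orientation): joint-space move of the TCP to a pose.
- robot.servo_line(position, ori=None, speed=0.15): straight line of the TCP; ori=None keeps the orientation; speed is the mean speed in m/s.
- robot.movej(angles): joint-space move.
- robot.move_gripper(opening): opening from 0.0 (shut) to 1.0 (fully open); the grip force is fixed at half the most; returns when the fingers have stopped.
- robot.dwell(seconds).
- robot.ik(position, orientation): joint angles nearest the present ones, or None.
- robot.grab_frame(name): name is "scene" or "top"; returns (picture, depth): 400x640x3 uint8, red, green, blue; 400x640 float32, m along the optical axis (not along the pixel's ray), 0 where there is no reading.
- robot.camera_info(name): a dict with "vfov" (degrees; the focal length in pixels is half the picture's height over the tangent of half this angle, whatever the lens; pixels are square), "cx", "cy" (the principal point, pixels), "k1" (the pictures are not rectified: a ray, as slopes to the right and down, at radius r is drawn at 1 + k1 r^2 times it, then the intrinsics apply), "view" (4x4, takes a point from world to camera coordinates). Camera axes: x right, y down, z forward; pixel columns grow to the right and rows downward; lengths in m; the calibration is good to about 2 mm. A picture is of the moment at which its call begins. camera_info takes no time and is no camera call.
A pose or a line that the arm cannot do raises robot.Unreachable and nothing moves.
- robot.job_done(): hands the job in, once; it reports no verdict.
Readings, each from a call of its own:
- robot.read_t(): time.
- robot.read_qpos(): joint angles.
- robot.read_qvel(): joint speeds.
- robot.read_effort(): joint torques, N m.
- robot.read_position(): TCP position.
- robot.read_tcp_rot(): TCP orientation.
- robot.read_force(): force on the tool from outside, world axes, zero at the start.
- robot.read_ft_torque(): the same for the moment, N m.
- robot.read_grip_width(): opening from 0.0 (shut) to 1.0 (fully open).
Only numpy, scipy, OpenCV 4.12 (cv2) and the standard library are available. Lean on these libraries where they do the work, as an engineer would, in place of code of your own. Each camera call takes 0.05 s, during which the arm holds its last target.

## Working session

There is one attempt and no reset: what is moved stays moved. The work goes in short steps, each a Python script; the robot and the scene stay as the last script left them, time stands still between calls to the robot, and variables do not carry over. Pictures are saved under pics/ and viewed, and the job is handed in when it is done.

```bash
mkdir -p pics; ls; python3 - <<'E'
from rig import robot
import cv2,numpy as np
for n in("scene","top"):
    p,d=robot.grab_frame(n); cv2.imwrite(f"pics/{n}0.png",p[:,:,::-1]); np.save(f"{n}0.npy",d); np.save(f"{n}0p.npy",p)
    print(n,robot.camera_info(n))
print(robot.read_t(),robot.read_tcp_rot(),robot.read_force())
E
```

```text
pics
scene {'vfov': 54.24511897059761, 'cx': 318.09108153394516, 'cy': 201.37113595656126, 'k1': 0.018890216084154324, 'view': array([[ 0.82421079, -0.56625006,  0.0061199 , -0.38756917],
       [-0.30695587, -0.45582213, -0.83546651,  0.20709016],
       [ 0.47587254,  0.68672197, -0.54950729,  0.66254357],
       [ 0.        ,  0.        ,  0.        ,  1.        ]])}
top {'vfov': 56.79390171026759, 'cx': 322.9117743215608, 'cy': 201.0126827161927, 'k1': -0.01111254858832526, 'view': array([[ 0.01653247, -0.99914746, -0.03782883,  0.00516214],
       [-0.9918863 , -0.01161926, -0.12659609,  0.46820571],
       [ 0.12604862,  0.03961485, -0.99123277,  0.83568139],
       [ 0.        ,  0.        ,  0.        ,  1.        ]])}
0.1 [[-9.32806385e-01 -3.60377292e-01 -6.74630503e-04]
 [-3.60377891e-01  9.32805452e-01  1.32801460e-03]
 [ 1.50712707e-04  1.48190241e-03 -9.99998891e-01]] [ 0.39172237  0.67023779 -0.82393994]
```

View pics/scene0.png

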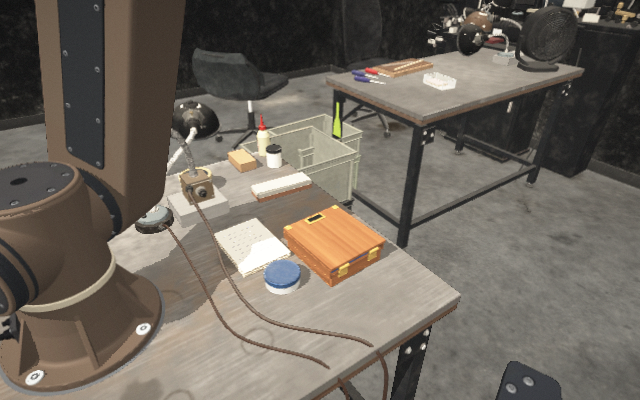

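View pics/top0.png

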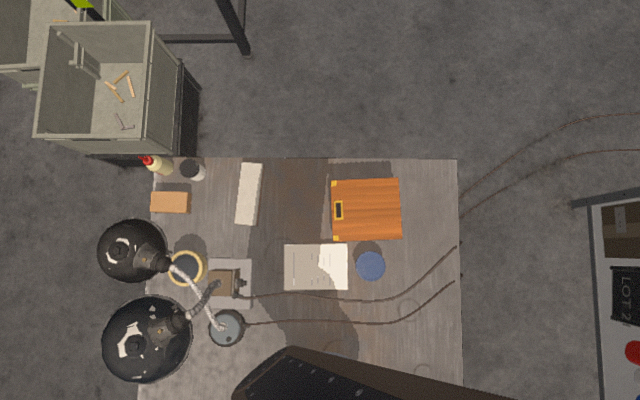

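The top view shows the case at about (366,209), its thumb pad at (339,210) on the left (+y) and the hinge on the right. The whetstone is at (248,193), the notepad at (316,267) and the tin at (370,265). The lamps are at lower left.

```bash
cat > h.py <<'E'
import numpy as np,cv2
from rig import robot
def K(n):
    c=robot.camera_info(n); f=200/np.tan(np.radians(c['vfov'])/2); return c,f
def ray(n,u,v):
    c,f=K(n); xd,yd=(u-c['cx'])/f,(v-c['cy'])/f
    rd=np.hypot(xd,yd); r=rd
    for _ in range(20): r=rd/(1+c['k1']*r*r)
    s=r/rd if rd>0 else 1
    R=c['view'][:3,:3];t=c['view'][:3,3]
    return -R.T@t, R.T@np.array([xd*s,yd*s,1.])
def onz(n,u,v,z):
    o,d=ray(n,u,v); return o+d*(z-o[2])/d[2]
def dep(n,u,v,D):
    o,d=ray(n,u,v); return o+d*D[int(round(v)),int(round(u))]
def proj(n,p):
    c,f=K(n); q=c['view'][:3,:3]@np.asarray(p)+c['view'][:3,3]
    x,y=q[:2]/q[2]; k=1+c['k1']*(x*x+y*y); return np.array([c['cx']+f*x*k,c['cy']+f*y*k])
def crop(p,u0,v0,u1,v1,s,name):
    cv2.imwrite(name,cv2.resize(p[v0:v1,u0:u1,::-1],None,fx=s,fy=s,interpolation=cv2.INTER_CUBIC))
E
python3 - <<'E'
from h import *
p=np.load('top0p.npy'); crop(p,225,150,415,290,4,'pics/tc.png')
p=np.load('scene0p.npy'); crop(p,210,160,400,300,4,'pics/sc.png')
E
```

```text
(no output)
```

View pics/tc.png

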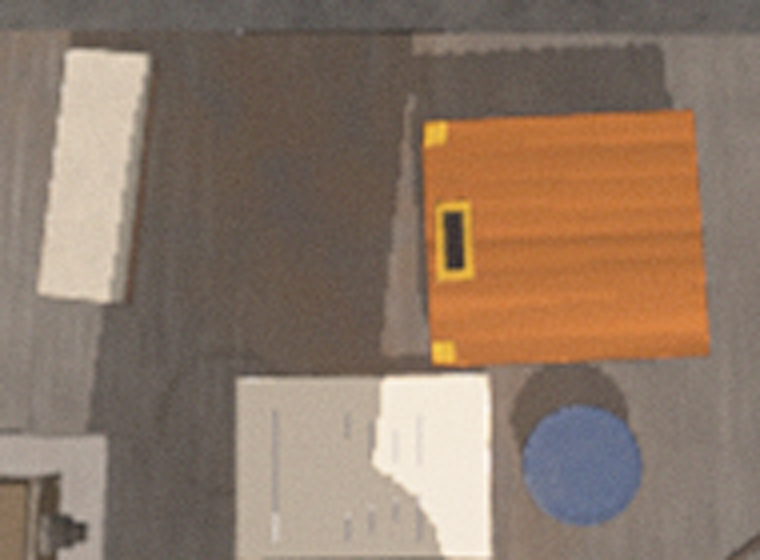

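View pics/sc.png

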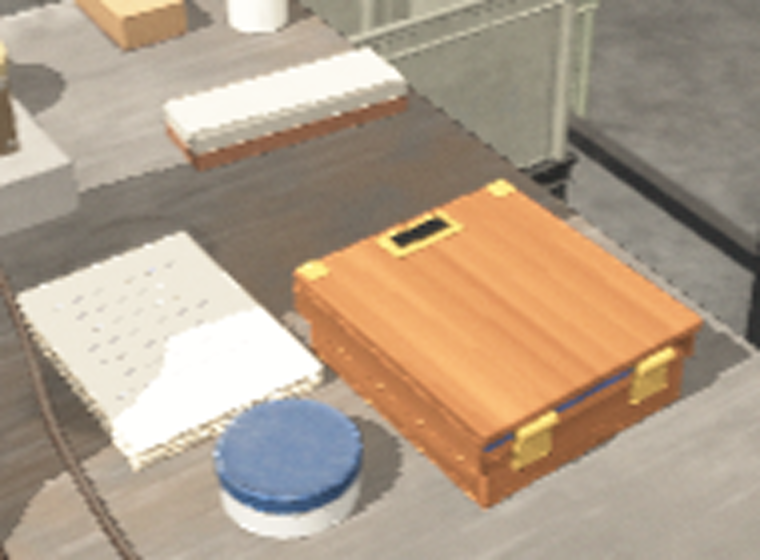

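```bash
python3 - <<'E'
from h import *
np.set_printoptions(precision=4,suppress=True)
D=np.load('top0.npy');DS=np.load('scene0.npy')
T=lambda c:(225+(c[0]-1.5)/4,150+(c[1]-1.5)/4)
S=lambda c:(210+(c[0]-1.5)/4,160+(c[1]-1.5)/4)
def show(l,n,f,pts,z):
    P=[onz(n,*f(c),z) for c in pts]; print(l); 
    for q in P: print(q[:2])
    m=np.mean(P,0); print(' mean',m[:2],'sizes',[np.linalg.norm(P[i]-P[(i+1)%len(P)]).round(4) for i in range(len(P))])
show('lid T','top',T,[(424,122),(693,111),(709,355),(433,365)],.054)
show('lid S','scene',S,[(498,183),(702,322),(482,436),(294,275)],.054)
show('pad T','top',T,[(438,205),(470,202),(474,278),(440,281)],.056)
show('pad S','scene',S,[(442,212),(461,228),(398,255),(379,239)],.056)
show('stone T','top',T,[(66,48),(150,55),(110,302),(38,294)],.025)
show('stone S','scene',S,[(371,47),(409,88),(193,146),(164,108)],.025)
for nm,n,f,c,DD in [('lid','top',T,(580,240),D),('pad','top',T,(455,240),D),('stone','top',T,(95,170),D),('lidS','scene',S,(490,310),DS),('stoneS','scene',S,(285,95),DS),('bench','top',T,(300,200),D)]:
    print(nm,dep(n,*f(c),DD))
E
```

```text
lid T
[ 0.5134 -0.0061]
[ 0.5212 -0.159 ]
[ 0.3832 -0.1666]
[ 0.3752 -0.013 ]
 mean [ 0.4483 -0.0862] sizes [np.float64(0.1532), np.float64(0.1383), np.float64(0.1538), np.float64(0.1384)]
lid S
[ 0.5086 -0.0067]
[ 0.519  -0.1614]
[ 0.3818 -0.1663]
[ 0.3719 -0.0163]
 mean [ 0.4453 -0.0877] sizes [np.float64(0.1551), np.float64(0.1373), np.float64(0.1503), np.float64(0.137)]
pad T
[ 0.4654 -0.0147]
[ 0.4673 -0.0328]
[ 0.4242 -0.0354]
[ 0.4223 -0.0164]
 mean [ 0.4448 -0.0248] sizes [np.float64(0.0182), np.float64(0.0432), np.float64(0.0192), np.float64(0.0431)]
pad S
[ 0.465  -0.0148]
[ 0.4649 -0.0326]
[ 0.4239 -0.0339]
[ 0.4234 -0.0166]
 mean [ 0.4443 -0.0245] sizes [np.float64(0.0178), np.float64(0.041), np.float64(0.0174), np.float64(0.0416)]
stone T
[0.562  0.2106]
[0.5581 0.1595]
[0.4096 0.1776]
[0.4137 0.2206]
 mean [0.4858 0.1921] sizes [np.float64(0.0513), np.float64(0.1496), np.float64(0.0432), np.float64(0.1486)]
stone S
[0.5617 0.2088]
[0.5527 0.1488]
[0.4045 0.1642]
[0.4098 0.2146]
 mean [0.4822 0.1841] sizes [np.float64(0.0606), np.float64(0.149), np.float64(0.0506), np.float64(0.152)]
lid [ 0.4465 -0.0948  0.056 ]
pad [ 0.4457 -0.0245  0.055 ]
stone [0.4882 0.1903 0.0232]
lidS [ 0.4371 -0.0968  0.0553]
stoneS [0.4808 0.1845 0.0259]
bench [ 0.4748  0.0697 -0.001 ]
```

```bash
python3 - <<'E'
from h import *
np.set_printoptions(precision=3,suppress=True)
D=np.load('top0.npy')
for c in [(130,250),(145,340),(180,270),(205,310),(222,283),(226,326),(160,235),(165,345),(170,203),(192,170),(370,265)]: print(c,dep('top',*c,D))
ux=np.array([.05,-1,0]);ux/=np.linalg.norm(ux)
for s in(1,-1):
    y=s*np.array([1,.05,0])/np.hypot(1,.05); z=np.array([0,0,-1.]); R=np.c_[np.cross(y,z),y,z]
    for p in([.445,-.025,.12],[.445,-.025,.04],[.445,.12,.16],[.447,-.087,.022],[.484,.187,.027],[.484,.187,.2]): print(s,robot.ik(p,R))
E
```

```text
(130, 250) [0.349 0.371 0.195]
(145, 340) [0.194 0.312 0.229]
(180, 270) [0.312 0.28  0.173]
(205, 310) [ 0.208  0.288 -0.001]
(222, 283) [0.281 0.222 0.092]
(226, 326) [0.181 0.225 0.036]
(160, 235) [0.38  0.34  0.143]
(165, 345) [0.184 0.28  0.219]
(170, 203) [0.459 0.377 0.027]
(192, 170) [0.534 0.316 0.057]
(370, 265) [ 0.322 -0.098  0.026]
1 [ 22.273   2.681 -33.503   0.    -53.816 160.589]
1 [ 22.273   9.059 -39.374   0.    -41.567 160.589]
1 [ 39.683   1.802 -28.521   0.    -59.677 143.179]
1 [ 13.895  11.603 -39.354   0.    -39.043 168.967]
1 [ 42.819  16.418 -31.27    0.    -42.312 140.044]
1 [ 42.819   5.711 -18.67    0.    -65.619 140.044]
-1 [ 22.273   2.681 -33.503   0.    -53.816 -19.411]
-1 [ 22.273   9.059 -39.374   0.    -41.567 -19.411]
-1 [ 39.683   1.802 -28.521   0.    -59.677 -36.821]
-1 [ 13.895  11.603 -39.354   0.    -39.043 -11.033]
-1 [ 42.819  16.418 -31.27    0.    -42.312 -39.956]
-1 [ 42.819   5.711 -18.67    0.    -65.619 -39.956]
```

```bash
cat >> h.py <<'E'
def Rot(s=-1,a=.05):
    y=s*np.array([1,a,0])/np.hypot(1,a); z=np.array([0,0,-1.]); return np.c_[np.cross(y,z),y,z]
def snap(n,name):
    p,d=robot.grab_frame(n); cv2.imwrite('pics/'+name+'.png',p[:,:,::-1]); np.save(name+'_d.npy',d); np.save(name+'_p.npy',p); return p,d
E
python3 - <<'E'
from h import *
np.set_printoptions(precision=3,suppress=True)
t=robot.read_t
robot.move_gripper(0); print(t())
robot.goto([.446,-.025,.18],Rot()); print(t())
robot.servo_line([.446,-.025,.075]); print(t(),robot.read_position(),[robot.read_force() for _ in range(3)])
robot.servo_line([.446,-.025,.073],speed=.02);print(t())
robot.servo_line([.446,-.025,.0725],speed=.02);print(t())
snap('scene','s1');snap('top','t1')
E
```

```text
1.525
3.8
4.65 [ 0.447 -0.025  0.076] [array([-0.657,  0.574,  0.337]), array([-0.657,  0.574,  0.337]), array([-0.657,  0.574,  0.337])]
4.9
5.15
```

View pics/s1.png

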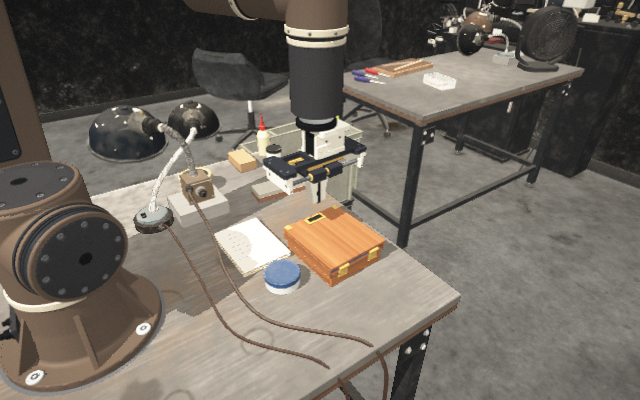

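View pics/t1.png

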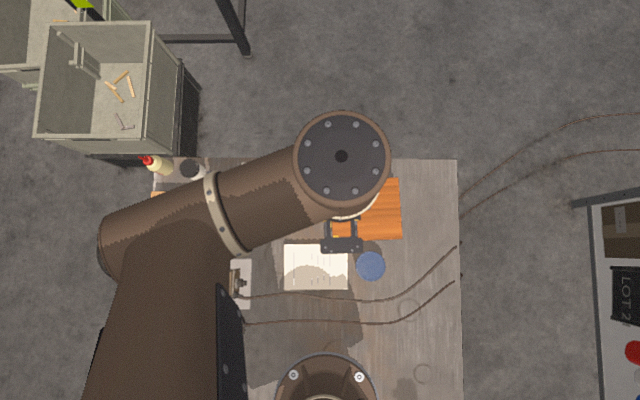

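```bash
python3 - <<'E'
from h import *
robot.servo_line([.446,-.025,.059],speed=.03)
robot.dwell(.1)
b=robot.read_force()[2]; print('base',b,robot.read_t())
z=.059; mx=0; log=[]
while z>.0385:
    z-=.0007 if mx<3 else .0004
    robot.servo_line([.446,-.025,z],speed=.01)
    f=robot.read_force()[2]-b; a=robot.read_position()[2]
    log.append((round(z*1e3,1),round(a*1e3,2),round(f,2))); 
    if f>7.5 or (mx>3.2 and f<mx-1.3): break
    mx=max(mx,f)
    if len(log)>32: break
for l in log: print(*l)
print(robot.read_t())
E
```

```text
base -0.0409698655609769 5.95
58.3 58.36 -0.71
57.6 57.6 -0.24
56.9 56.85 -0.57
56.2 56.14 -0.34
55.5 55.45 -1.3
54.8 54.74 -0.68
54.1 54.05 -0.19
53.4 53.38 -0.93
52.7 52.67 0.2
52.0 51.95 0.17
51.3 51.26 0.68
50.6 50.56 -0.43
49.9 49.87 -0.21
49.2 49.16 0.25
48.5 48.44 0.25
47.8 47.75 -0.07
47.1 47.05 0.41
46.4 46.35 0.09
45.7 45.66 -0.31
45.0 44.96 0.32
44.3 44.23 -0.6
43.6 43.57 -1.17
42.9 42.84 0.33
42.2 42.15 0.8
41.5 41.46 0.21
40.8 40.75 -0.12
40.1 40.06 0.11
39.4 39.36 -0.21
38.7 38.65 -1.09
38.0 37.95 0.45
13.45
```

```bash
python3 - <<'E'
from h import *
p,d=snap('scene','s2'); crop(p,230,100,400,300,3,'pics/s2c.png')
print(robot.read_position(),robot.read_tcp_rot(),robot.read_force(),proj('scene',robot.read_position()),robot.read_grip_width())
E
```

```text
[ 0.44597126 -0.02501072  0.03797305] [[ 4.99504414e-02 -9.98751693e-01 -1.00221905e-04]
 [-9.98751697e-01 -4.99504383e-02 -3.29655765e-05]
 [ 2.79182973e-05  1.01743443e-04 -9.99999994e-01]] [-0.56414307 -0.22816938  0.26005385] [315.47762529 224.64521487] 0.010594648065538068
```

View pics/s2c.png

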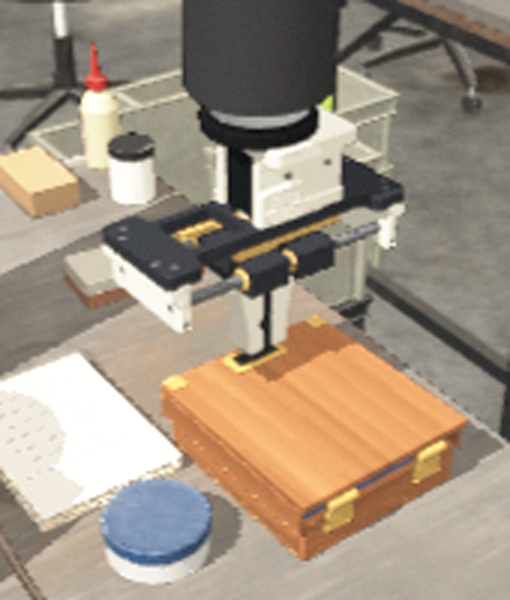

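```bash
python3 - <<'E'
from h import *
np.set_printoptions(precision=4,suppress=True)
p=np.load('s2_p.npy');d=np.load('s2_d.npy'); crop(p,285,180,350,240,12,'pics/s2d.png')
for z in(.038,.05,.056,.07): print(z,proj('scene',[.446,-.025,z]))
for u in (305,310,313,316,320,325):
  print(u,[dep('scene',u,v,d).round(3).tolist() for v in (205,210,215,218,221,224)])
E
```

```text
0.038 [315.4859 224.6281]
0.05 [315.4999 220.0966]
0.056 [315.5069 217.8038]
0.07 [315.5235 212.3825]
305 [[0.499, 0.098, 0.0], [0.488, 0.083, -0.002], [0.475, 0.062, 0.0], [0.427, -0.013, 0.056], [0.422, -0.021, 0.055], [0.417, -0.029, 0.054]]
310 [[0.427, -0.033, 0.1], [0.431, -0.027, 0.083], [0.429, -0.029, 0.072], [0.436, -0.019, 0.056], [0.429, -0.029, 0.057], [0.425, -0.035, 0.054]]
313 [[0.432, -0.037, 0.101], [0.431, -0.038, 0.09], [0.43, -0.039, 0.078], [0.44, -0.025, 0.058], [0.437, -0.029, 0.054], [0.431, -0.038, 0.054]]
316 [[0.439, -0.037, 0.098], [0.438, -0.038, 0.087], [0.439, -0.037, 0.073], [0.446, -0.027, 0.057], [0.441, -0.035, 0.056], [0.435, -0.042, 0.055]]
320 [[0.449, -0.036, 0.094], [0.45, -0.036, 0.081], [0.449, -0.037, 0.069], [0.453, -0.031, 0.056], [0.448, -0.038, 0.055], [0.442, -0.048, 0.055]]
325 [[0.462, -0.037, 0.089], [0.462, -0.037, 0.077], [0.47, -0.027, 0.055], [0.463, -0.036, 0.055], [0.457, -0.044, 0.055], [0.452, -0.051, 0.053]]
```

View pics/s2d.png

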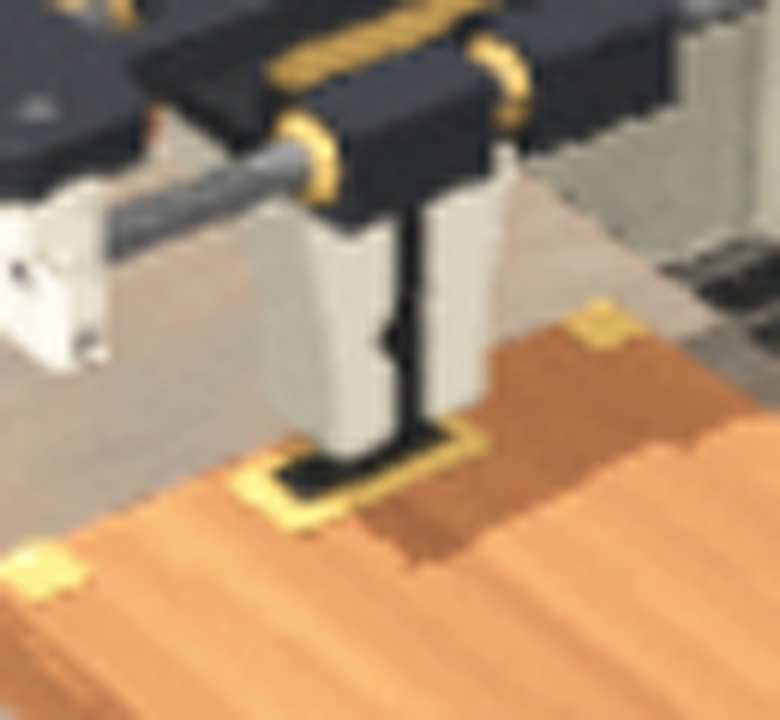

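```bash
python3 - <<'E'
from h import *
np.set_printoptions(precision=4,suppress=True)
for u,v in((313.2,217.9),(321.5,214),(308.5,216)):
  o,d=ray('scene',u,v)
  for y in(-.0345,-.037): print(u,v,y,o+d*(y-o[1])/d[1])
p=np.load('s1_p.npy'); crop(p,285,160,350,220,12,'pics/s1d.png')
D=np.load('s1_d.npy')
for u in (313,316,320):
  print(u,[dep('scene',u,v,D).round(3).tolist() for v in (190,194,197,200,203,206,209)])
E
```

```text
313.2 217.9 -0.0345 [ 0.4337 -0.0345  0.0664]
313.2 217.9 -0.037 [ 0.4321 -0.037   0.0685]
321.5 214 -0.0345 [ 0.4547 -0.0345  0.068 ]
321.5 214 -0.037 [ 0.4529 -0.037   0.0701]
308.5 216 -0.0345 [ 0.4222 -0.0345  0.0758]
308.5 216 -0.037 [ 0.4206 -0.037   0.0779]
313 [[0.43, -0.04, 0.138], [0.43, -0.039, 0.128], [0.431, -0.039, 0.121], [0.431, -0.038, 0.113], [0.431, -0.038, 0.106], [0.512, 0.083, 0.001], [0.506, 0.074, -0.0]]
316 [[0.439, -0.037, 0.134], [0.437, -0.039, 0.126], [0.438, -0.038, 0.118], [0.438, -0.039, 0.111], [0.527, 0.091, -0.0], [0.519, 0.081, -0.001], [0.511, 0.068, 0.001]]
320 [[0.449, -0.037, 0.13], [0.45, -0.035, 0.119], [0.45, -0.035, 0.112], [0.449, -0.037, 0.107], [0.536, 0.088, -0.002], [0.527, 0.074, -0.0], [0.518, 0.062, 0.002]]
```

View pics/s1d.png

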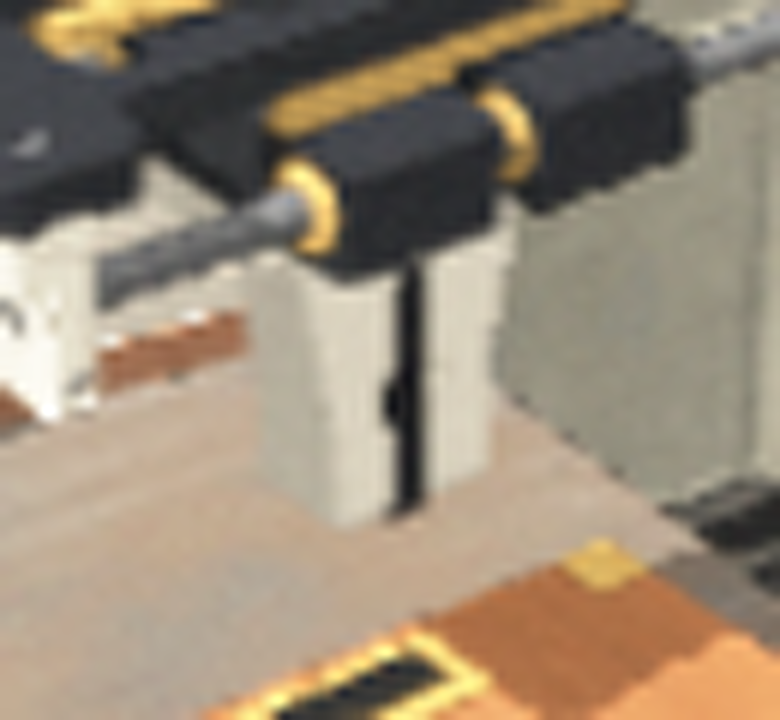

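The fingertips are really about 29 mm above the reported TCP: they sit at z≈0.067 and the pad is at 0.056. That explains why there was no contact. I'll go on down from there.

```bash
python3 - <<'E'
from h import *
def F():
    s=[]
    for _ in range(3): s.append(robot.read_force()[2]); robot.dwell(.01)
    return float(np.mean(s))
robot.servo_line([.446,-.025,.0315],speed=.02)
b=F(); print('base',b,robot.read_t())
z=.0315; mx=0; log=[]
while z>.003:
    z-=.001 if mx<3 else .0005
    robot.servo_line([.446,-.025,z],speed=.02)
    f=F()-b; a=robot.read_position()[2]
    log.append((round(z*1e3,1),round(a*1e3,2),round(f,2))); 
    if f>7.5 or (mx>3.2 and f<mx-1.3): break
    mx=max(mx,f)
for l in log: print(*l)
print(robot.read_t())
E
```

```text
base 0.352681108019876 14.0
30.5 30.51 -0.35
29.5 29.48 0.08
28.5 28.45 -0.09
27.5 27.58 2.02
26.5 26.51 2.64
25.5 25.5 2.5
24.5 24.5 2.2
23.5 23.53 2.19
22.5 22.52 2.11
21.5 21.51 1.97
20.5 20.5 1.54
19.5 19.54 3.51
19.0 19.06 3.95
18.5 18.53 4.04
18.0 18.08 4.74
17.5 17.83 8.53
18.4
```

```bash
python3 - <<'E'
from h import *
robot.servo_line([.448,.105,.12],speed=.35)
print(robot.read_t())
robot.move_gripper(.6)
print(robot.read_t())
p,d=snap('top','t3');snap('scene','s3')
E
```

```text
19.025
20.0333
```

View pics/t3.png

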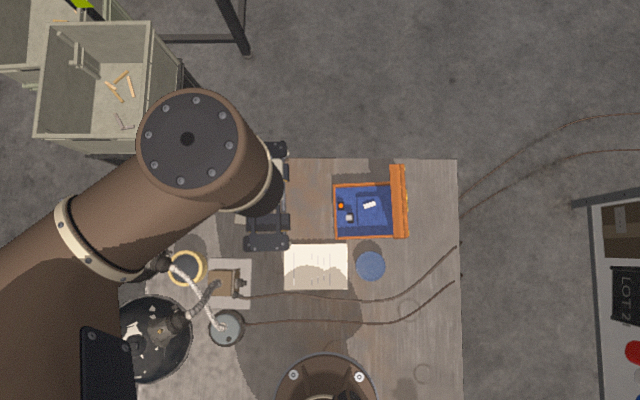

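View pics/s3.png

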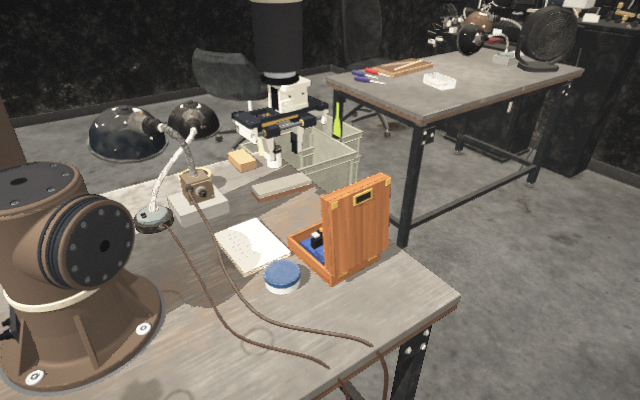

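The lid is springing open untouched. The gauge block shows as a bright bar near (369,205) on the plinth, and it is slightly yawed.

```bash
python3 - <<'E'
from h import *
robot.dwell(.4)
p,d=snap('top','t4'); crop(p,325,160,415,245,8,'pics/t4c.png'); p,d=snap('scene','s4'); crop(p,270,160,400,290,5,'pics/s4c.png'); print(robot.read_t())
E
```

```text
20.6333
```

View pics/t4c.png

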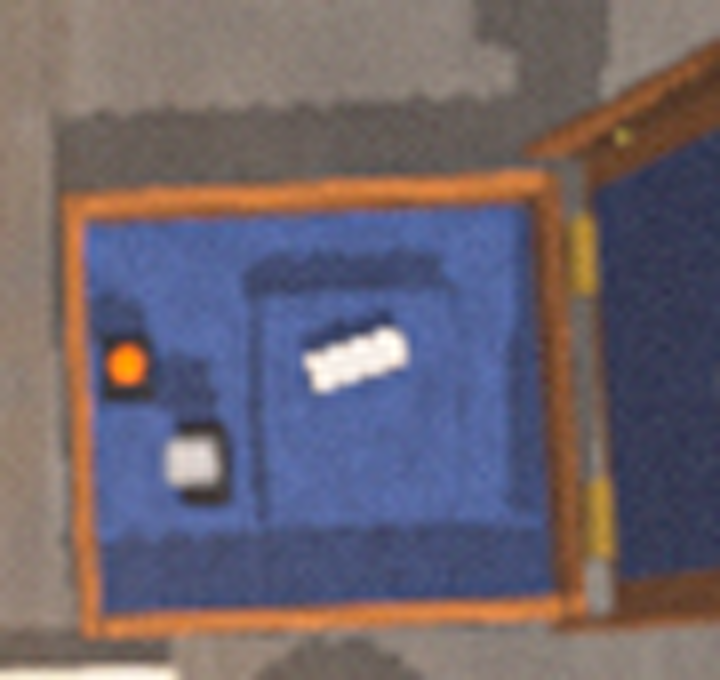

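View pics/s4c.png

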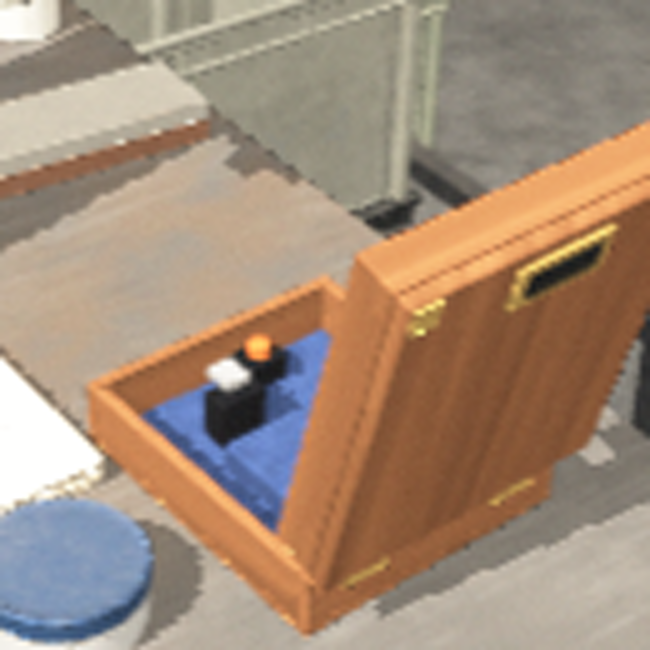

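```bash
python3 - <<'E'
from h import *
np.set_printoptions(precision=4,suppress=True)
f=lambda c:(325+(c[0]-3.5)/8,160+(c[1]-3.5)/8)
P=np.array([onz('top',*f(c),.029) for c in[(303,363),(396,326),(409,360),(317,395)]])
print(P,'\nmean',P.mean(0),[np.linalg.norm(P[i]-P[(i+1)%4]) for i in range(4)])
L=(P[1]+P[2]-P[0]-P[3])/2; print('long ang',np.degrees(np.arctan2(L[1],L[0])))
C=np.array([onz('top',*f(c),.031) for c in[(64,197),(552,172),(585,605),(88,632)]]); print('case',C.mean(0),C)
ux=np.array([.05,-1,0])/np.hypot(1,.05)
print('block case x',(P.mean(0)-C.mean(0))@ux)
D=np.load('s4_d.npy'); Dt=np.load('t4_d.npy')
print(dep('top',*f((355,360)),Dt),dep('top',*f((350,450)),Dt))
p=np.load('s4_p.npy'); crop(p,220,90,340,180,6,'pics/s4g.png')
print(robot.read_position())
E
```

```text
[[ 0.4601 -0.0805  0.029 ]
 [ 0.4712 -0.1075  0.029 ]
 [ 0.4613 -0.1112  0.029 ]
 [ 0.4507 -0.0846  0.029 ]] 
mean [ 0.4608 -0.0959  0.029 ] [np.float64(0.0292028299317138), np.float64(0.010616531134317118), np.float64(0.02866746864523794), np.float64(0.010175368826520662)]
long ang -67.9245029233932
case [ 0.4492 -0.0857  0.031 ] [[ 0.508  -0.0103  0.031 ]
 [ 0.5169 -0.1527  0.031 ]
 [ 0.391  -0.1612  0.031 ]
 [ 0.3811 -0.0189  0.031 ]]
block case x 0.010749272746231192
[ 0.4608 -0.0953  0.0317] [ 0.4357 -0.0949  0.0194]
[0.448 0.105 0.12 ]
```

View pics/s4g.png

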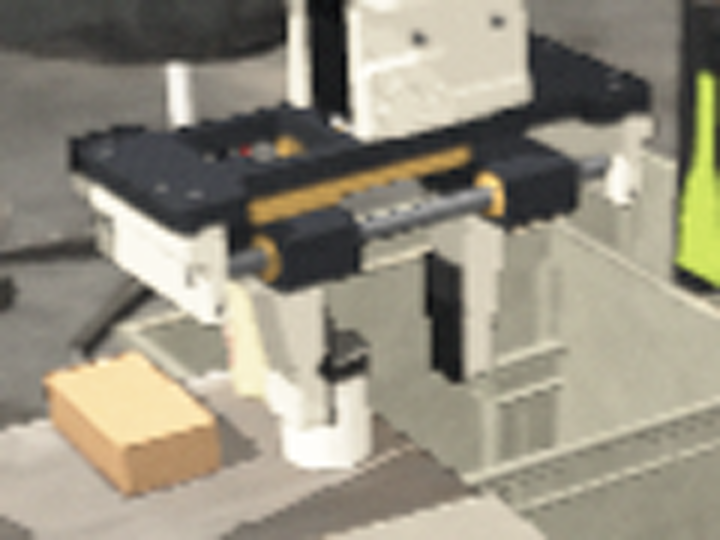

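```bash
python3 - <<'E'
from h import *
for dx in(-.045,-.03,.03,.045):
  for z in(.12,.148): print(dx,z,proj('scene',[.448+dx,.093,z]))
E
```

```text
-0.045 0.12 [268.89453788 174.21037258]
-0.045 0.148 [268.06485463 162.78820087]
-0.03 0.12 [274.92490328 172.34482485]
-0.03 0.148 [274.21266238 160.98554581]
0.03 0.12 [298.06870891 165.18120142]
0.03 0.148 [297.78997906 154.06721129]
0.045 0.12 [303.62278827 163.46114961]
0.045 0.148 [303.44405354 152.40694278]
```

```bash
python3 - <<'E'
from h import *
robot.move_gripper(.36); robot.dwell(.6)
p,d=snap('top','t5'); crop(p,325,160,415,245,8,'pics/t5c.png'); print(robot.read_t())
a=np.tan(np.radians(16.5)); L=np.array([.376,-.927]); c=np.array([.4608,-.0959])-.003*L
robot.goto([c[0],c[1],.075],Rot(-1,a)); print(robot.read_t(),robot.read_position(),robot.read_force())
p,d=snap('scene','s5'); crop(p,240,80,400,280,3,'pics/s5c.png'); snap('top','t6')
E
```

```text
21.9
22.725 [ 0.45988012 -0.09322692  0.07510697] [0.13581228 0.66206989 0.78626788]
```

View pics/t5c.png

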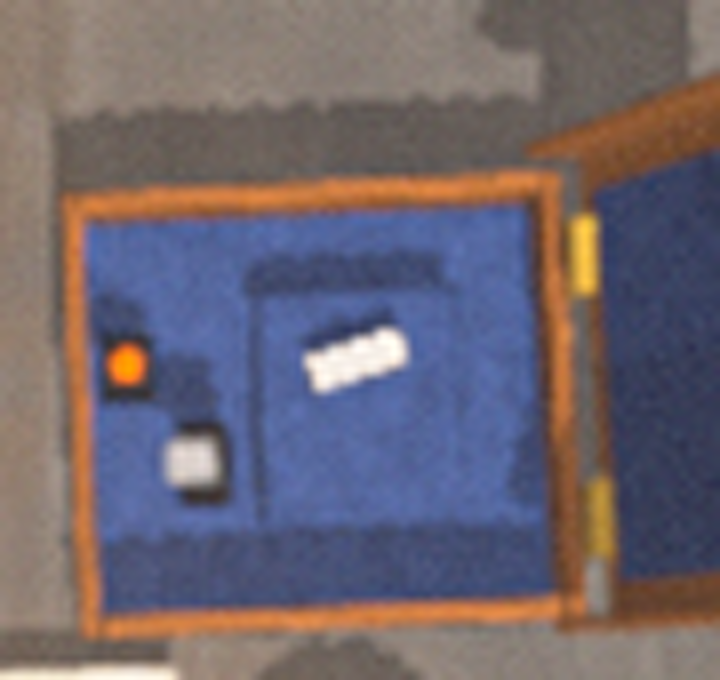

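View pics/s5c.png

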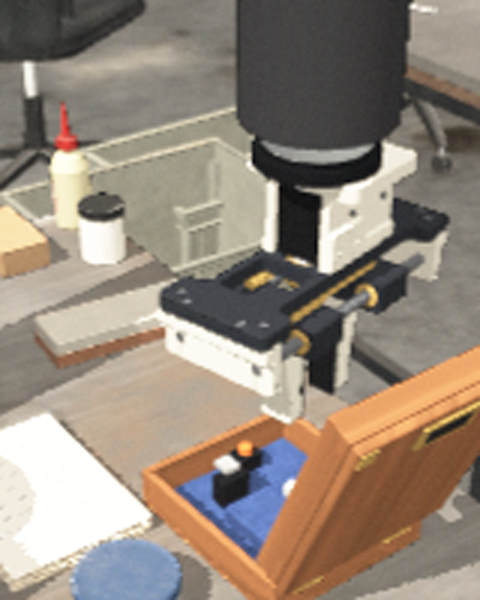

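View pics/t6.png

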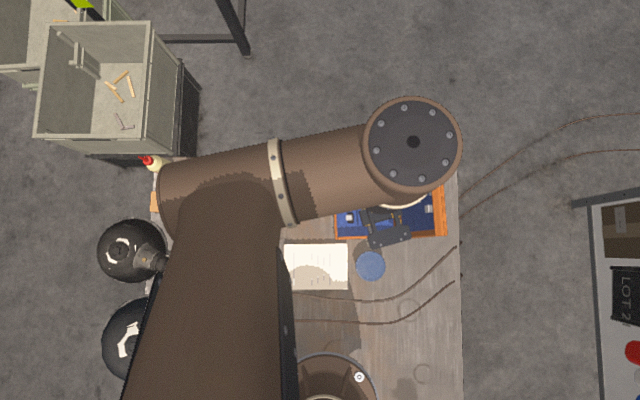

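The lid is fully open and the gripper is clear of it, with the fingers over the block. Going down to grasp.

```bash
python3 - <<'E'
from h import *
np.set_printoptions(precision=3,suppress=True)
x,y,_=robot.read_position(); x,y=.45988,-.09322
f0=robot.read_force()
for z,s in((.012,.1),(0.0,.05),(-.0055,.03)):
    robot.servo_line([x,y,z],speed=s); f=robot.read_force()-f0; print(z,robot.read_t(),f)
    if abs(f).max()>4: print('STOP');break
else:
    p,d=snap('scene','s6'); crop(p,240,80,400,280,3,'pics/s6c.png')
E
```

```text
0.012 23.6083 [-1.245  0.115  0.193]
0.0 24.0 [-0.427  0.124  0.317]
-0.0055 24.3333 [ 0.173 -0.24  -0.026]
```

View pics/s6c.png

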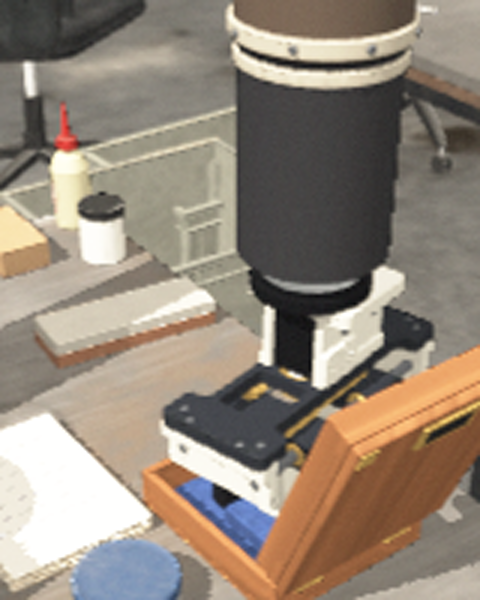

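```bash
python3 - <<'E'
from h import *
np.set_printoptions(precision=3,suppress=True)
robot.move_gripper(0); print(robot.read_t(),robot.read_grip_width(),robot.read_force())
if robot.read_grip_width()>.06:
    robot.servo_line([.45988,-.09322,.07],speed=.1); print(robot.read_t(),robot.read_grip_width())
    p,d=snap('scene','s7'); crop(p,240,100,400,260,4,'pics/s7c.png')
E
```

```text
24.8833 0.1087252999905737 [0.131 0.719 0.708]
25.7917 0.10812826202818508
```

View pics/s7c.png

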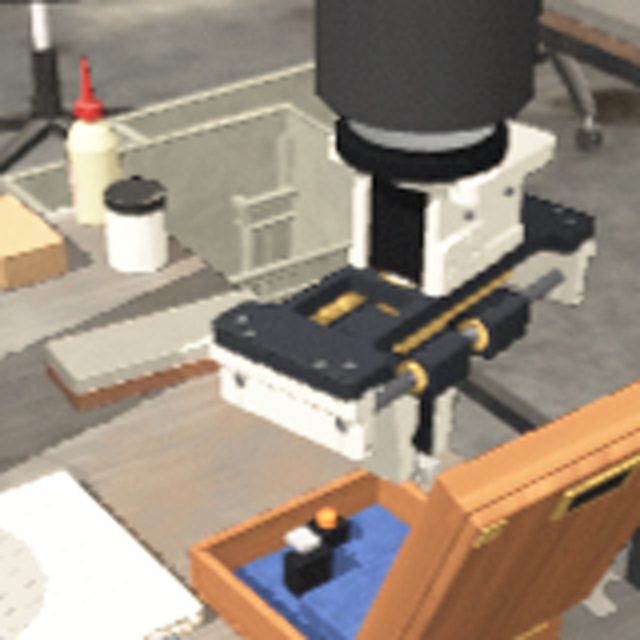

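```bash
python3 - <<'E'
from h import *
np.set_printoptions(precision=3,suppress=True)
R=Rot(-1,.05)
robot.goto([.493,.189,.06],R); print(robot.read_t(),robot.read_grip_width())
robot.servo_line([.493,.189,.012],speed=.1); print(robot.read_t(),robot.read_force())
p,d=snap('scene','s8'); crop(p,200,100,340,220,5,'pics/s8c.png')
E
```

```text
26.9417 0.10932009553561348
27.575 [-0.46  -0.112  0.924]
```

View pics/s8c.png

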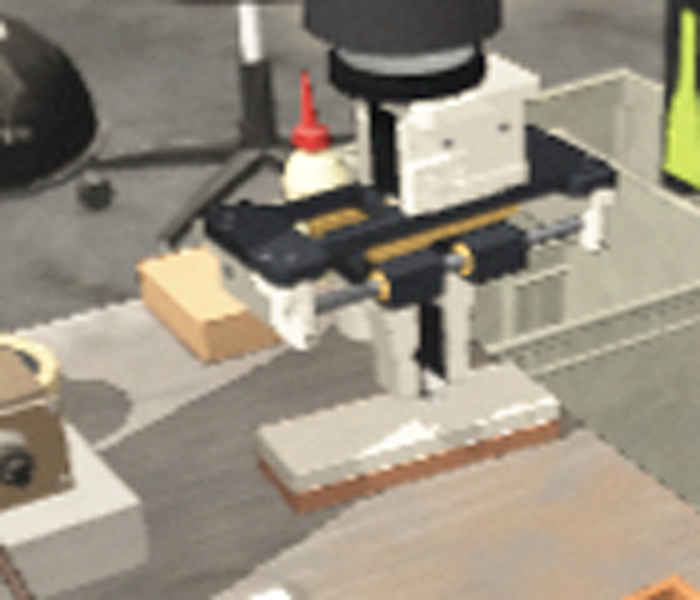

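Block is over the stone. Lowering until it touches lightly.

```bash
python3 - <<'E'
from h import *
np.set_printoptions(precision=3,suppress=True)
def F():
    s=[]
    for _ in range(4): s.append(robot.read_force()[2]); robot.dwell(.01)
    return float(np.mean(s))
robot.servo_line([.493,.189,.0035],speed=.04)
b=F();z=.0035
while z>-.0045:
    z-=.0006; robot.servo_line([.493,.189,z],speed=.01); f=F()-b; print(round(z*1e3,1),round(f,2))
    if f>2: break
print(robot.read_t())
E
```

```text
2.9 -0.26
2.3 -0.34
1.7 0.46
1.1 -0.09
0.5 -0.55
-0.1 -0.18
-0.7 3.65
30.0
```

Contact came at about −0.5 mm, as predicted. Releasing.

```bash
python3 - <<'E'
from h import *
robot.move_gripper(.3); print(robot.read_t(),robot.read_grip_width())
robot.servo_line([.493,.189,.06],speed=.1)
robot.goto([.40,-.28,.22],Rot(-1,.05)); print(robot.read_t(),robot.read_position())
p,d=snap('top','t9'); crop(p,225,150,415,290,4,'pics/t9c.png')
p,d=snap('scene','s9')
E
```

```text
30.5583 0.29995064115411285
33.15 [ 0.40026505 -0.2794229   0.21952205]
```

View pics/t9.png

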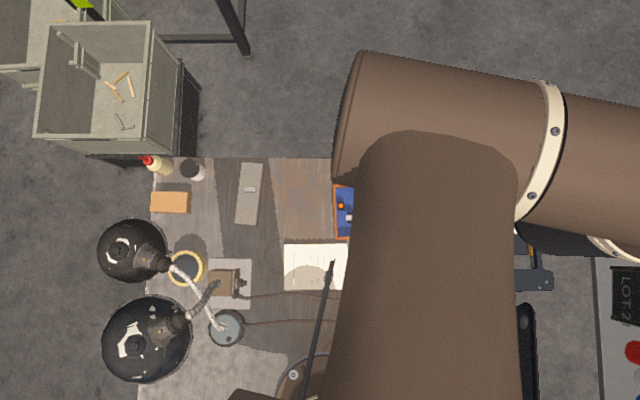

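View pics/s9.png

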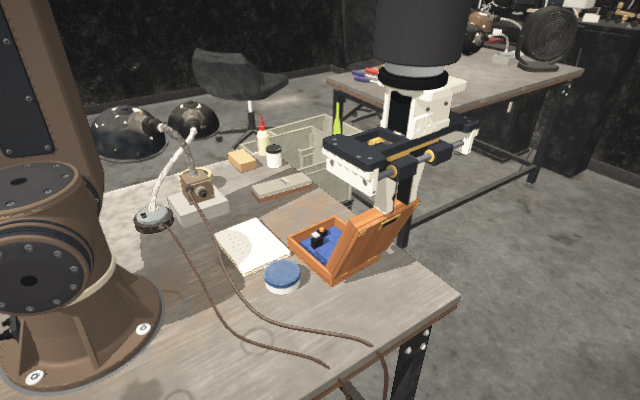

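```bash
python3 - <<'E'
from h import *
np.set_printoptions(precision=4,suppress=True)
p=np.load('t9_p.npy'); crop(p,225,150,285,235,7,'pics/t9d.png')
p=np.load('s9_p.npy'); q=np.load('s7_p.npy'); q4=np.load('s5_p.npy')
a=[cv2.resize(i[180:290,270:420,::-1],None,fx=2.6,fy=2.6) for i in (p,q)]; cv2.imwrite('pics/cmp.png',np.hstack(a))
print(robot.read_force(),robot.read_t())
E
```

```text
[-0.2407  1.6516 -0.0926] 33.25
```

View pics/t9d.png

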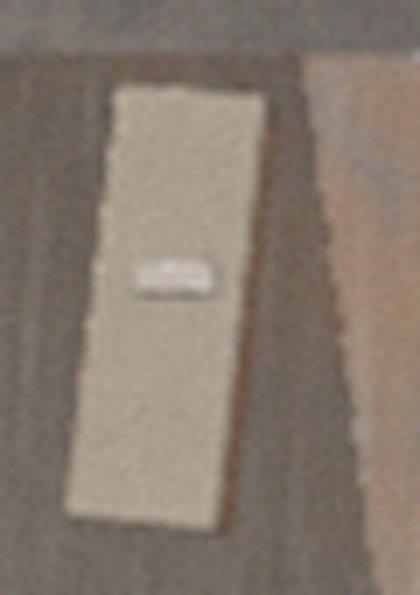

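View pics/cmp.png

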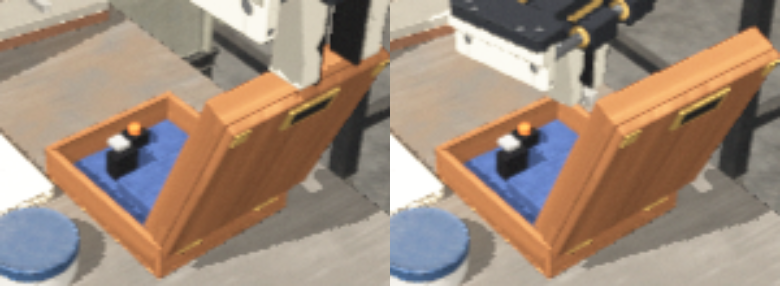

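The block lies flat near the stone's centre, at about (174,279) in the crop, and the lid is unchanged. I'll move the hand a little further from the lid before handing in.

```bash
python3 - <<'E'
from h import *
np.set_printoptions(precision=4,suppress=True)
robot.servo_line([.42,-.33,.30],speed=.15)
robot.dwell(.3)
p,d=snap('scene','s10'); print(robot.read_force(),robot.read_t())
robot.job_done()
E
```

```text
[-0.6777  0.0835  0.1366] 34.3917
the job is handed in; nothing more can be done
```

View pics/s10.png

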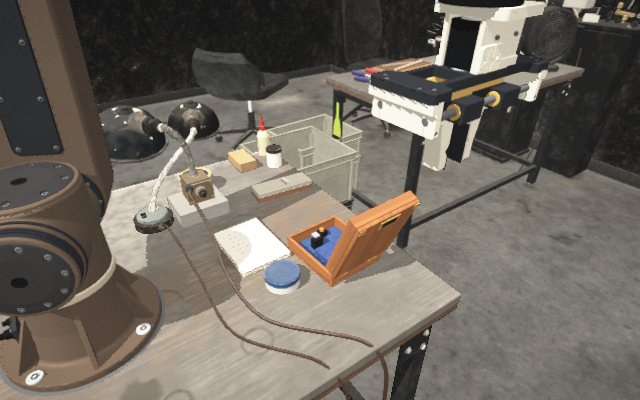

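The job is handed in at about 34 s of the 51 s limit. The lid is open and the gauge block is lying released on the whetstone.

- **Opening the lid:** I pressed the thumb pad down about 10 mm. The peak force I read was 8.5 N, at the hard stop. I then pulled the hand back and the lid sprang open untouched.
- **Moving the block:** I gripped the block across its 10 mm sides. The gripper read 9.6 mm. I lifted it out and lowered it onto the stone until it touched at about 3.7 N, then let go.
- **Last checks:** The top camera shows the block flat near the middle of the stone's top face. The scene camera shows the lid still open, the other things on the bench where they were, and the hand clear of everything. The force reading was back to noise. I judged all of this by eye from the pictures, and did not measure the lid angle or the block's resting height.

**Disagreement:** the real fingertips sit about 28 mm behind the reported TCP. My first press attempt therefore met nothing down to a reported z of 0.038. The depth image and the contact height agreed on the offset, and I corrected for it after that.

**Risk:** my retreat after releasing the block went over the open lid. The force reading there was 1.7 N sideways, somewhat above the usual noise. The lid looked unchanged and the reading cleared when I backed off, but I did not record contact during the move.

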